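# Pack the table caddy and put the dish soap back on its stand

## Robot

A 6-joint arm with a two-finger parallel gripper is mounted at the origin on a cart in front of the work surface, level with it; the furniture and walls round the work are solid. World frame = base frame: x ahead of the robot, y to its left, z up, the work surface at z = 0. Lengths are in mm, angles in rad, forces in N, time in s.
With the tool pointing down it reaches from about 250 to 775 mm from the base axis. Payload 4 kg.
Tool frame: the origin (TCP) lies at the very end of the fingers, on their centre line; the grasp point (between the pads) lies 19 mm behind it (r.pinch_z is the distance from the TCP to the grasp point, in mm); z points along the fingers, x is the direction in which the jaws open and shut, and the axes are right-handed (so a half turn about z gives the same grasp; the last joint's range is limited). The gripper opens to 94 mm and grips with 3 to 60 N. Pads are 16 mm wide; open, the fingers measure 119 mm over their backs; the gripper's body (75 mm by 177 mm) begins 78 mm behind the grasp point.
Start: joints at [-1.391, 0.087, 1.371, -0, 1.684, -0.103], TCP at [153.472, -528.173, 205.506] pointing down, gripper open.
Joint ranges: [-3.1, 3.1], [-0.76, 2.03], [0.27, 2.55], [-1.08, 4.22], [0.17, 2.65], [-2.57, 2.57]. Speed limits (rad/s): [2.79, 2.79, 3.14, 3.14, 3.14, 3.14].

## Interface

Orientations are given as a unit quaternion [w, x, y, z].
In Python, from bench import r gives the robot as it stands.
- The arm moves only by the tool play_rows, never from a script. Its argument "increments" is a list of rows, each a list of 3 entries, a list of its own where there are three numbers: the shift along the world's x, y, z in mm, then the turn, a rotation vector about the world's x, y, z in rad, then the closure in counts, from 0 (fully open) to 255 (shut). A call has 1 to 8 rows; each row shifts and turns the commanded pose from where the row before left it; what a row does not reach is not made up. A row lasts 1/12 s, in which the tool goes at most 41.7 mm and 7.16 degrees, less where a joint would pass 70% of its speed; a pose out of reach is approached as far as the arm can. A call is refused whole if a number of a shift passes 41.7 or a number of a turn 0.125, either way. A call with a gripper value outside its range is refused whole. The fingers move at their own pace and stop on an object; "newtons" is the grip in N (left out, the last holds). Time passes only in rows, so rows that do not move let the fingers close. It gives the time, the measured TCP pose, the force and the opening at its end, in the units of the state.
- r.get_state(): the state, without advancing time (a new reading comes with each control period).
- r.get_image(name): name is "scene" or "side" or "wrist"; returns the picture (480x640x3 uint8, blue, green, red); there is no depth.
- r.camera_model(name): a dict with "camera_matrix" (3x3 intrinsics, pixels), "world_from_camera" (4x4, takes a point from camera to world coordinates); the wrist camera has in their place "T_tool_cam" (4x4, takes a point from camera to tool coordinates, whose origin is the TCP and whose axes are the tool frame's). Camera axes: x right, y up, looking along -z (the intrinsics and any distortion apply to the point x, -y, -z); pixel columns grow to the right and rows downward; lengths in mm; the calibration is good to about 2 mm. A picture is of the moment at which its call begins: read the wrist's pose just before it. camera_model takes no time and is no camera call.
- r.close_job(): hands the job in, once; it reports no verdict.
The state is a dict: "time_s": time; "joint_positions": joint angles; "qd": joint speeds; "joint_efforts": joint torques, N m; "tool_pos": TCP position; "tool_rot": TCP orientation; "contact_force": force on the tool from outside, world axes, zero at the start; "torque": the same for the moment, N m; "width": finger opening in mm.
Only numpy, scipy, OpenCV 4.12 (cv2) and the standard library are available. Lean on these libraries where they do the work, as an engineer would, in place of code of your own. Each camera call takes 0.05 s, during which the arm holds its last target. There are 200 camera calls.

## Task

Pack the wooden caddy for the dinner table: someone has put the dish soap in its large bay, so stand the soap in the middle of the round steel stand, and stand the oil bottle in that large bay instead. Put the white salt mill in the middle mill bay (the one next to the narrow slot) and the dark pepper mill in the end bay nearest the robot, everything upright on the caddy's floor. Leave the narrow slot empty, leave the spice jar and the kitchen timer where they are, and do not knock anything over.

Things in the scene. Friction and masses are not known exactly. Their poses are not given: they have to be found in the camera images.
- caddy: Fixed open wooden caddy, 280 x 92 x 45 mm high, walls and floor 6 mm. Origin: centre of underside, z up, +x along its length, away from the robot. Four bays in a row on y = 0, 80 mm wide in y inside: end mill bay at x = -99 mm (70 mm long), middle mill bay x = -23 (70 long), narrow slot x = +33 (30 long, stays empty), large bottle bay at the far end x = +94 (80 long).
- soap_stand: Round flat dark steel stand for the dish soap, fixed to the worktop, 120 mm in diameter, 12 mm high, flat on top. Origin: centre of its underside; z up.
- dish_soap: Dish-soap bottle, clear and green plastic, oblong (48 mm in x, 77 in y), 241 mm high, 0.41 kg. Starts upright in the caddy's large bay. Body up to 209 mm; above it, on the bottle's axis, a round collar 34 mm in diameter from 210 to 225 mm and a nozzle 19 mm in diameter up to 241 mm. Origin: centre of underside; z up the bottle.
- oil_bottle: Oil bottle, dark green glass with a dark red cap, 61 mm in diameter, 267 mm high, 0.62 kg, upright on the worktop. Tapers above about 190 mm to a cap 32 mm in diameter (top 15 mm); can be gripped from above round the neck or cap, 235 to 260 mm up. Origin: centre of underside; z up the bottle.
- salt_mill: Salt mill with a pale white body and a pale grey steel head, round, 52 mm in diameter, 144 mm high, about 0.21 kg, standing upright on the worktop. The head, 48 mm in diameter, is its top 46 mm and does not come off. Origin: centre of its underside; z up.
- pepper_mill: Pepper mill with a dark, nearly black body and a pale grey steel head, otherwise like the salt mill: round, 52 mm in diameter, 144 mm high, about 0.21 kg; head 48 mm in diameter, its top 46 mm. Origin: centre of its underside; z up.
- spice_jar: Amber glass spice jar with a flat steel lid, round, 48 mm in diameter, 110 mm high, standing loose beside the mills; it has no place in the caddy and stays where it is. Origin: centre of its underside; z up.
- kitchen_timer: Kitchen timer, a low white and grey drum 62 mm in diameter, 43 mm high, loose on the left of the worktop; it stays where it is. Origin: centre of its underside; z up.

How it is judged (in metres and radians):
At the end, for the whole second after the job is handed in: Salt mill in the middle mill bay, pepper mill in the near end bay, oil bottle in the large bay, each within 15 mm along and 18 mm across of the bay's centre and on its floor; soap on the stand within 18 mm of its middle; all upright within 0.12 rad and at rest (x of pepper_mill in the frame of caddy between -0.114 and -0.084 m and y of pepper_mill in the frame of caddy between -0.018 and 0.018 m and z of each of pepper_mill, salt_mill, oil_bottle in the frame of caddy below 0.012 m and angle between each of pepper_mill, salt_mill, oil_bottle, dish_soap's own z axis and vertical below 0.12 rad and linear speed of each of pepper_mill, salt_mill, oil_bottle, dish_soap below 0.02 m/s and x of salt_mill in the frame of caddy between -0.038 and -0.008 m and y of salt_mill in the frame of caddy between -0.018 and 0.018 m and x of oil_bottle in the frame of caddy between 0.079 and 0.109 m and y of oil_bottle in the frame of caddy between -0.018 and 0.018 m and horizontal distance between dish_soap and soap_stand below 0.018 m and z of dish_soap in the frame of soap_stand between 0.008 and 0.018 m); the robot touches nothing.
It fails at once if the spice jar is moved more than 30 mm or knocked over (distance of spice_jar from where it was at the start of the episode above 0.03 m or angle between spice_jar's own z axis and vertical above 0.5 rad).
It fails at once if the kitchen timer is moved more than 30 mm or knocked over (distance of kitchen_timer from where it was at the start of the episode above 0.03 m or angle between kitchen_timer's own z axis and vertical above 0.5 rad).
It fails at once if a bottle or mill is tipped over (more than about 45 degrees) (angle between any of dish_soap, oil_bottle, salt_mill, pepper_mill's own z axis and vertical above 0.8 rad).
It also fails if it takes over 106 s, if anything falls off the work surface, if the arm or the gripper's body presses on something with over 40 N, if the wrist force passes 120 N, or if a joint passes its speed limit or range.

## Working session

There is one attempt and no reset: what is moved stays moved. The work goes in short steps, Python scripts to look and compute and a tool call to move; the robot and the scene stay as the last step left them, time stands still between calls to the robot, and variables do not carry over. Pictures are saved under pics/ and viewed, on a budget of 14 in all, crops included, one or two more only if the job needs it, and the job is handed in when it is done.

Besides the shell and the picture viewer there is one more tool, called after "Request:" by a JSON object that holds its "op" and its "data". play_rows: Moves the arm, as the interface text tells. Its arguments: {"type":"object","properties":{"increments":{"type":"array","items":{"type":"array"}},"newtons":{"type":"number"}},"required":["increments"]}

```bash
mkdir -p pics; ls
python3 - <<'E'
from bench import r
import cv2, numpy as np
np.set_printoptions(precision=4,suppress=True)
print(r.get_state())
for n in ("scene","side","wrist"):
    cv2.imwrite(f"pics/{n}0.png", r.get_image(n)); print(n, r.camera_model(n))
E
```

```text
pics
{'time_s': 0.0, 'joint_positions': array([-1.3911,  0.0879,  1.3722, -0.    ,  1.6836, -0.1031]), 'qd': array([-0.0001, -0.0006,  0.0003,  0.0001,  0.0004, -0.0013]), 'joint_efforts': array([  0.    , -34.0185, -30.2425,   0.0717,   0.0332,  -0.0002]), 'tool_pos': array([ 153.3624, -527.614 ,  204.3146]), 'tool_rot': array([-0.0007,  0.7997, -0.6004, -0.0008]), 'contact_force': array([-0.6932, -0.1577,  0.81  ]), 'torque': array([-0.0523,  0.0395,  0.0432]), 'width': 93.98342741837293}
scene {'camera_matrix': array([[607.2489,   0.    , 324.4981],
       [  0.    , 607.2489, 237.5044],
       [  0.    ,   0.    ,   1.    ]]), 'world_from_camera': array([[   0.8786,    0.3647,   -0.3084,  185.6481],
       [  -0.4775,    0.6789,   -0.5577, -539.5771],
       [   0.006 ,    0.6372,    0.7707,  933.5291],
       [   0.    ,    0.    ,    0.    ,    1.    ]])}
side {'camera_matrix': array([[530.0323,   0.    , 313.0061],
       [  0.    , 530.0323, 243.5135],
       [  0.    ,   0.    ,   1.    ]]), 'world_from_camera': array([[   0.8915,    0.3728,   -0.2573,  257.9244],
       [  -0.453 ,    0.7295,   -0.5125, -444.243 ],
       [  -0.0033,    0.5735,    0.8192,  887.2612],
       [   0.    ,    0.    ,    0.    ,    1.    ]])}
wrist {'camera_matrix': array([[335.7264,   0.    , 322.6026],
       [  0.    , 335.7264, 238.8811],
       [  0.    ,   0.    ,   1.    ]]), 'T_tool_cam': array([[   1.    ,    0.0014,   -0.0001,    0.8061],
       [   0.0013,   -0.9742,   -0.2259,  -65.11  ],
       [  -0.0004,    0.2259,   -0.9742, -179.1959],
       [   0.    ,    0.    ,    0.    ,    1.    ]])}
```

View pics/scene0.png

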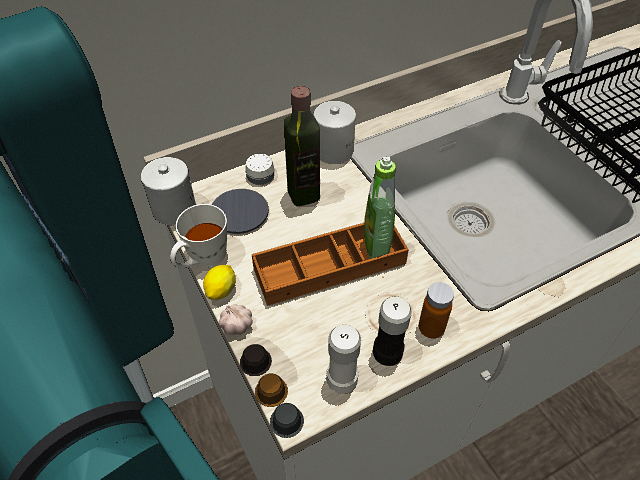

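View pics/side0.png

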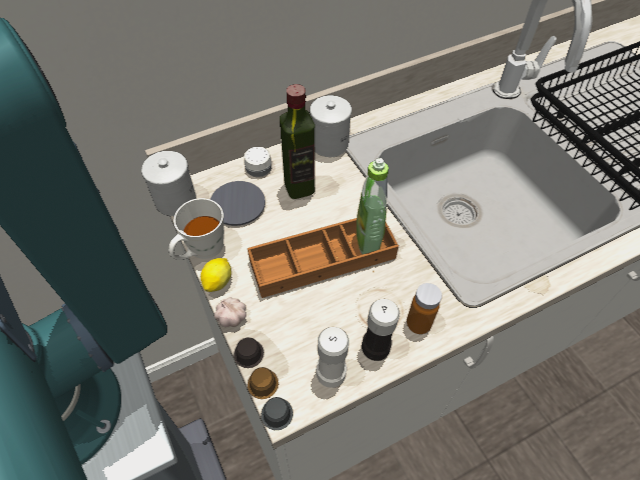

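Both views show the caddy in the middle of the worktop. The soap is in its far bay (nozzle at scene 386,160) and the oil cap is at (301,91). Stand is at (240,210), mills S at (345,333) and P at (396,306), jar lid at (440,292) and timer at (259,160).

```bash
cat > h.py <<'E'
import numpy as np, cv2
from bench import r
np.set_printoptions(precision=1,suppress=True)
from scipy.spatial.transform import Rotation as R
def ray(name,uv,st=None):
    m=r.camera_model(name); K=m["camera_matrix"]
    if name=="wrist":
        T=np.eye(4); q=st["tool_rot"]; T[:3,:3]=R.from_quat([q[1],q[2],q[3],q[0]]).as_matrix(); T[:3,3]=st["tool_pos"]
        T=T@m["T_tool_cam"]
    else: T=m["world_from_camera"]
    d=np.array([(uv[0]-K[0,2])/K[0,0],-(uv[1]-K[1,2])/K[1,1],-1])
    return T[:3,3],T[:3,:3]@d
def plane(name,uv,z,st=None):
    o,d=ray(name,uv,st); return o+d*(z-o[2])/d[2]
def tri(rays):
    A=0;b=0
    for o,d in rays:
        d=d/np.linalg.norm(d);P=np.eye(3)-np.outer(d,d);A=A+P;b=b+P@o
    return np.linalg.solve(A,b)
def blob(mask,minarea=60):
    n,l,s,c=cv2.connectedComponentsWithStats(mask.astype(np.uint8)); return [(s[i],c[i]) for i in range(1,n) if s[i][4]>minarea]
E
python3 - <<'E'
from h import *
P={"soap":((386,160),(378.5,162),247),"oil":((301,91),(296,90),267),"salt":((345.5,333),(333.5,336),144),"pepper":((396.5,305.5),(383.5,309),144),
"jar":((440.5,292),(428.5,293),110),"timer":((259.5,160),(257.5,156),43),"stand":((240.5,210),(238,202.5),12),
"cadNL":((253,258),(249.5,248),45),"cadNR":((264,290),(260,281),45),"cadFR":((408,245),(396.5,236),45)}
for k,(a,b,z) in P.items():
    print(k,plane("scene",a,z)[:2],plane("side",b,z)[:2],tri([ray("scene",a),ray("side",b)]))
for n in("scene","side"):
    im=cv2.imread(f"pics/{n}0.png"); h=cv2.cvtColor(im,cv2.COLOR_BGR2HSV)
    g=cv2.inRange(h,(100,10,40),(135,130,110)); 
    for s,c in blob(g,600): print(n,"stand?",s,c,plane(n,c,12)[:2])
    g=cv2.inRange(h,(4,130,60),(14,255,220))
    for s,c in blob(g,1000): print(n,"cad",s)
E
```

```text
soap [628.2  54.5] [629.8  53.6] [630.4  56.  244.7]
oil [577.  259.6] [577.8 257.1] [576.8 257.1 268.1]
salt [ 440.9 -145.7] [ 441.2 -147. ] [ 439.3 -149.   150. ]
pepper [ 534.5 -140.7] [ 533.2 -142. ] [ 528.  -147.9  158.4]
jar [ 627.5 -135.6] [ 628.8 -136.6] [ 626.7 -137.4  112.8]
timer [522.4 358. ] [520.9 349. ] [501.  295.3 102.8]
stand [438.  272.5] [438.8 271.3] [438.8 273.2  10.4]
cadNL [401.5 122.7] [408.6 129. ] [427.4 201.3 -60.8]
cadNR [389.2  48.1] [396.9  51.9] [410.2 104.4 -42.1]
cadFR [670.9  13. ] [676.2  24.3] [ 752.4  107.7 -106.2]
scene stand? [ 212  189   56   43 1655] [242.2 208.9] [442.4 273.7]
scene stand? [ 13 404 104  76 742] [ 60.1 435.6] [  4.2 -28.5]
scene cad [ 252  223  157   82 5393]
side stand? [   0  277   36   83 1009] [ 13.3 323.5] [-35.4 193.5]
side stand? [ 62 304  52  68 821] [ 87.8 340.7] [77.9 97.6]
side stand? [171 419  55  61 971] [197.8 450.4] [ 189.1 -170.3]
side cad [ 248  219  150   79 6076]
```

Request:
{"op": "play_rows", "data": {"increments": [[[16,25,17],[0,0,0.12],0],[[16,25,17],[0,0,0.12],0],[[16,25,17],[0,0,0.12],0],[[16,25,17],[0,0,0.12],0],[[16,25,17],[0,0,0.12],0],[[16,25,17],[0,0,0.12],0],[[16,25,17],[0,0,0.12],0],[[16,25,17],[0,0,0.12],0]], "newtons": 40}}

```text
time_s: 0.82
tool_pos: [281.9, -326.7, 342.1]
tool_rot: [-0.0, 0.987, -0.16, -0.0]
contact_force: [0.5, -0.3, 0.4]
width: 93.8
```

Request:
{"op": "play_rows", "data": {"increments": [[[16,25,0],[0,0,0.12],0],[[16,25,0],[0,0,0.12],0],[[16,25,0],[0,0,0.12],0],[[16,25,0],[0,0,0.12],0],[[16,25,0],[0,0,0.12],0],[[16,25,0],[0,0,0.12],0],[[16,25,0],[0,0,0.12],0],[[16,25,0],[0,0,0.12],0]]}}

```text
time_s: 1.48
tool_pos: [409.9, -126.7, 341.3]
tool_rot: [-0.0, 0.95, 0.314, -0.0]
contact_force: [0.0, -1.1, -0.0]
width: 94.0
```

Request:
{"op": "play_rows", "data": {"increments": [[[16,25,0],[0,0,0.12],0],[[16,25,0],[0,0,0.12],0],[[16,25,0],[0,0,0.12],0],[[16,25,0],[0,0,0.12],0],[[16,25,0],[0,0,0.12],0],[[16,25,0],[0,0,0.12],0],[[16,25,0],[0,0,0.12],0],[[0,0,0],[0,0,0],0]]}}

```text
time_s: 2.15
tool_pos: [523.0, 50.6, 339.5]
tool_rot: [-0.002, 0.738, 0.675, -0.0]
contact_force: [-0.7, -0.3, -0.7]
width: 94.2
```

Run:
```python
from h import *
import pickle
s=r.get_state(); im=r.get_image("wrist"); cv2.imwrite("pics/w1.png",im); pickle.dump(s,open("s1.pkl","wb")); print(s)
```

```text
{'time_s': 2.15, 'joint_positions': array([-0. ,  0. ,  1.1,  0. ,  1.9, -1.5]), 'qd': array([-0.1, -0. ,  0. , -0.1,  0. ,  0.1]), 'joint_efforts': array([  1.1, -32.9, -31.3,   0.2,  -0. ,  -0.4]), 'tool_pos': array([523. ,  50.6, 339.5]), 'tool_rot': array([-0. ,  0.7,  0.7, -0. ]), 'contact_force': array([-0.7, -0.3, -0.7]), 'torque': array([-0. , -0.1, -0. ]), 'width': 94.24502226594502}
```

View pics/w1.png

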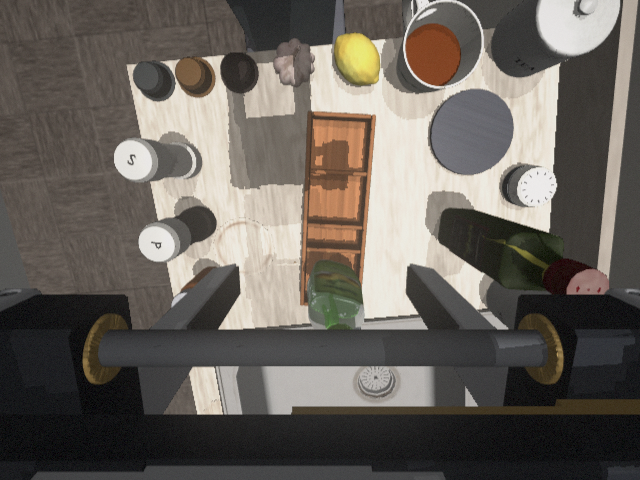

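The wrist view shows the caddy top with near corners at (308,112) and (375,115) and a far corner at (301,305). Stand is centred on (472,132), S on (136,160), P on (163,242), timer on (537,186) and the oil cap on (583,286).

Run:
```python
from h import *
import pickle
s=pickle.load(open("s1.pkl","rb"))
im=cv2.imread("pics/w1.png");h=cv2.cvtColor(im,cv2.COLOR_BGR2HSV)
for n,uv,z in [("NR",(308,112),45),("NL",(375,115),45),("FR",(301,305),45),("S",(136,160),144),("P",(162,242),144),("stand",(472,132),12),("timer",(537,186),43),("oil",(583,286),267)]:
    print(n,plane("wrist",uv,z,s)[:2])
m=cv2.inRange(h,(100,20,40),(135,130,130)); m[:, :400]=0; m[250:]=0
for a,c in blob(m,500): print(a,plane("wrist",c,12,s)[:2], plane("wrist",(a[0]+a[2]/2,a[1]+a[3]/2),12,s)[:2])
q=s["tool_rot"]; M=R.from_quat([q[1],q[2],q[3],q[0]]).as_matrix(); print(M)
# caddy outline in world
m=cv2.inRange(h,(3,110,40),(14,255,255)); m[:90]=0; m[310:]=0; m[:,:290]=0; m[:,385:]=0
m=cv2.morphologyEx(m,cv2.MORPH_OPEN,np.ones((3,3)))
ys,xs=np.nonzero(m); W=np.array([plane("wrist",(x,y),45,s)[:2] for x,y in zip(xs,ys)],np.float32)
print(cv2.minAreaRect(W), len(W))
```

```text
NR [392.7  42.6]
NL [404.6 131.3]
FR [666.6   4.2]
S [ 438.5 -145.7]
P [ 531.4 -135.7]
stand [436.8 274.9]
timer [519.3 353. ]
oil [573.8 253.4]
[[ 0.1  1.  -0. ]
 [ 1.  -0.1  0. ]
 [ 0.  -0.  -1. ]]Traceback (most recent call last):
  File "<stdin>", line 13, in <module>
  File "h.py", line 14, in plane
    o,d=ray(name,uv,st); return o+d*(z-o[2])/d[2]
        ~~~^^^^^^^^^^^^
  File "h.py", line 6, in ray
    m=r.camera_model(name); K=m["camera_matrix"]
ValueError: time passes only in moves, steps and waits
```

Request:
{"op": "play_rows", "data": {"increments": [[[27,1,0],[0,0,0],0],[[27,1,0],[0,0,0],0],[[27,1,0],[0,0,0],0],[[26,1,0],[0,0,0],0],[[0,0,0],[0,0,0],0],[[0,0,0],[0,0,0],0],[[0,0,-10],[0,0,0],0],[[0,0,0],[0,0,0],0]]}}

```text
time_s: 2.87
tool_pos: [627.0, 50.1, 331.2]
tool_rot: [-0.0, 0.742, 0.671, -0.001]
contact_force: [-0.5, -1.1, -0.3]
width: 94.1
```

Request:
{"op": "play_rows", "data": {"increments": [[[1,4,-10],[0,0,0],0],[[0,0,-25],[0,0,0],0],[[0,0,-25],[0,0,0],0],[[0,0,-25],[0,0,0],0],[[0,0,-20],[0,0,0],0],[[0,0,-11],[0,0,0],0],[[0,0,0],[0,0,0],0],[[0,0,0],[0,0,0],0]]}}

```text
time_s: 3.53
tool_pos: [629.0, 54.9, 216.0]
tool_rot: [-0.0, 0.741, 0.671, 0.0]
contact_force: [-0.7, -0.2, 0.4]
width: 94.1
```

Run:
```python
from h import *
print(r.get_state()["tool_pos"])
a=r.get_image("scene");b=r.get_image("side")
c=np.hstack([cv2.resize(a[60:290,270:470],None,fx=2,fy=2),cv2.resize(b[60:290,270:470],None,fx=2,fy=2)]);cv2.imwrite("pics/g1.png",c)
```

```text
[629.   54.9 216. ]
```

View pics/g1.png

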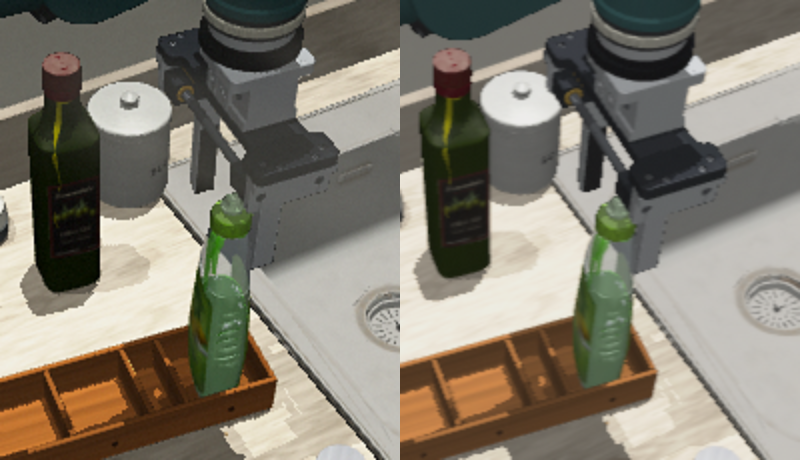

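The fingers straddle the soap's green collar (about (230,217) in the left panel), and the fingertip midpoint lines up with it. Next I close.

Request:
{"op": "play_rows", "data": {"increments": [[[0,0,0],[0,0,0],255],[[0,0,0],[0,0,0],255],[[0,0,0],[0,0,0],255],[[0,0,0],[0,0,0],255],[[0,0,0],[0,0,0],255],[[0,0,0],[0,0,0],255],[[0,0,0],[0,0,0],255],[[0,0,0],[0,0,0],255]], "newtons": 40}}

```text
time_s: 4.3
tool_pos: [629.4, 54.8, 215.4]
tool_rot: [-0.0, 0.741, 0.671, -0.0]
contact_force: [0.7, 0.3, -0.5]
width: 44.0
```

Request:
{"op": "play_rows", "data": {"increments": [[[0,0,0],[0,0,0],255],[[0,0,0],[0,0,0],255],[[0,0,0],[0,0,0],255],[[0,0,0],[0,0,0],255],[[0,0,0],[0,0,0],255]]}}

```text
time_s: 4.72
tool_pos: [629.5, 55.1, 215.5]
tool_rot: [-0.0, 0.741, 0.671, 0.0]
contact_force: [-0.6, 0.3, 0.1]
width: 33.0
```

Request:
{"op": "play_rows", "data": {"increments": [[[0,0,3],[0,0,0],255],[[0,0,6],[0,0,0],255],[[0,0,10],[0,0,0],255],[[0,0,12],[0,0,0],255],[[0,0,14],[0,0,0],255],[[0,0,12],[0,0,0],255],[[0,0,8],[0,0,0],255],[[0,0,0],[0,0,0],255]]}}

```text
time_s: 5.38
tool_pos: [630.5, 54.8, 284.2]
tool_rot: [0.002, 0.741, 0.671, 0.002]
contact_force: [0.0, 0.4, -3.9]
width: 32.9
```

Run:
```python
from h import *
a=r.get_image("scene");b=r.get_image("side")
c=np.hstack([cv2.resize(a[60:290,270:470],None,fx=2,fy=2),cv2.resize(b[60:290,270:470],None,fx=2,fy=2)]);cv2.imwrite("pics/g2.png",c)
```

```text
(no output)
```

View pics/g2.png

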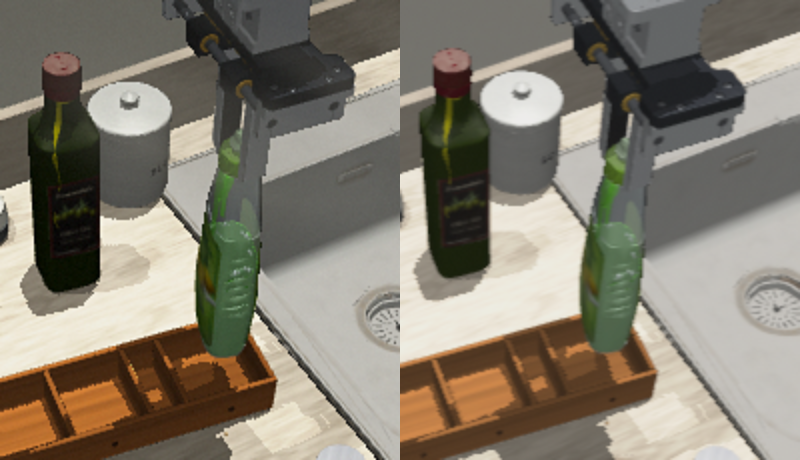

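The soap is held and clear of the caddy, upright. I carry it to the stand.

Request:
{"op": "play_rows", "data": {"increments": [[[-3,3.4,0],[0,0,0],255],[[-6,6.7,0],[0,0,0],255],[[-9.8,11.2,0],[0,0,0],255],[[-13.8,15.7,0],[0,0,0],255],[[-15.8,18,0],[0,0,0],255],[[-15.8,18,0],[0,0,0],255],[[-15.8,18,0],[0,0,0],255],[[-15.8,18,0],[0,0,0],255]]}}

```text
time_s: 6.15
tool_pos: [531.4, 165.6, 280.2]
tool_rot: [-0.001, 0.741, 0.672, -0.0]
contact_force: [0.9, 0.5, -5.0]
width: 32.6
```

Request:
{"op": "play_rows", "data": {"increments": [[[-15.8,18,0],[0,0,0],255],[[-15.8,18,0],[0,0,0],255],[[-15.8,18,0],[0,0,0],255],[[-15.8,18,0],[0,0,0],255],[[-13.8,15.7,0],[0,0,0],255],[[-9.8,11.2,0],[0,0,0],255],[[-6,6.7,0],[0,0,0],255],[[-3,3.4,0],[0,0,0],255]]}}

```text
time_s: 6.82
tool_pos: [435.9, 274.1, 280.5]
tool_rot: [-0.0, 0.74, 0.672, 0.0]
contact_force: [-0.4, -0.8, -5.2]
width: 32.7
```

Request:
{"op": "play_rows", "data": {"increments": [[[0,0,0],[0,0,0],255],[[0,0,-5],[0,0,0],255],[[0,0,-10],[0,0,0],255],[[0,0,-10],[0,0,0],255],[[0,0,-10],[0,0,0],255],[[0,0,-5],[0,0,0],255],[[0,0,0],[0,0,0],255],[[0,0,0],[0,0,0],255]]}}

```text
time_s: 7.48
tool_pos: [437.7, 272.5, 239.6]
tool_rot: [-0.0, 0.741, 0.671, -0.001]
contact_force: [0.0, 0.8, -4.4]
width: 32.5
```

Run:
```python
from h import *
print(r.get_state()["tool_pos"])
a=r.get_image("scene");b=r.get_image("side")
c=np.hstack([cv2.resize(a[20:260,160:360],None,fx=2,fy=2),cv2.resize(b[20:260,160:360],None,fx=2,fy=2)]);cv2.imwrite("pics/g3.png",c)
```

```text
[437.7 272.5 239.6]
```

View pics/g3.png

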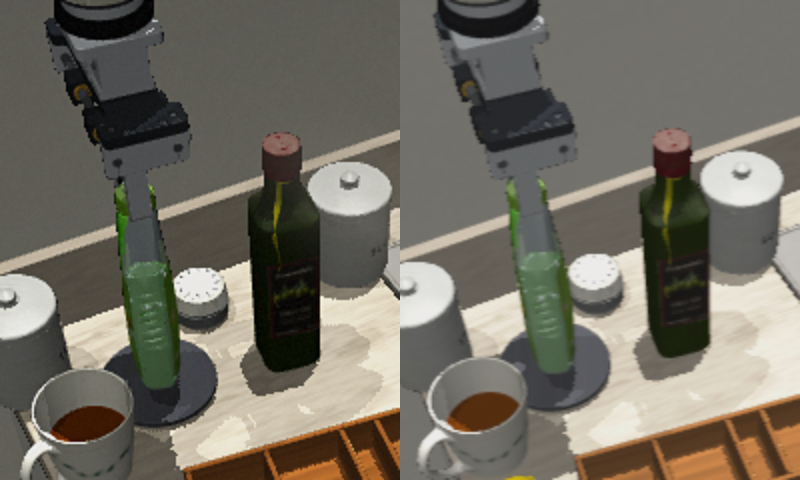

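The soap hangs over the stand's middle with no sign of tilt. I lower it the last 19 mm.

Request:
{"op": "play_rows", "data": {"increments": [[[0,0,-8],[0,0,0],255],[[0,0,-6],[0,0,0],255],[[0,0,-2],[0,0,0],255],[[0,0,-1],[0,0,0],255],[[0,0,-1],[0,0,0],255],[[0,0,0],[0,0,0],255],[[0,0,0],[0,0,0],255]]}}

```text
time_s: 8.17
tool_pos: [437.9, 272.9, 222.7]
tool_rot: [-0.0, 0.741, 0.671, 0.0]
contact_force: [0.2, 0.0, -4.9]
width: 32.6
```

Request:
{"op": "play_rows", "data": {"increments": [[[0,0,-0.7],[0,0,0],255],[[0,0,-0.7],[0,0,0],255],[[0,0,0],[0,0,0],255]]}}

```text
time_s: 8.42
tool_pos: [438.1, 272.9, 221.5]
tool_rot: [0.0, 0.741, 0.671, 0.0]
contact_force: [-0.6, 0.4, -3.8]
width: 32.3
```

Request:
{"op": "play_rows", "data": {"increments": [[[0,0,-0.6],[0,0,0],255],[[0,0,-0.6],[0,0,0],255],[[0,0,0],[0,0,0],255]]}}

```text
time_s: 8.67
tool_pos: [438.4, 273.1, 221.4]
tool_rot: [0.0, 0.741, 0.671, 0.001]
contact_force: [0.3, 0.3, 2.0]
width: 32.5
```

Request:
{"op": "play_rows", "data": {"increments": [[[0,0,0],[0,0,0],150],[[0,0,0],[0,0,0],100],[[0,0,0],[0,0,0],0],[[0,0,0],[0,0,0],0],[[0,0,0],[0,0,0],0],[[0,0,0],[0,0,0],0],[[0,0,0],[0,0,0],0],[[0,0,0],[0,0,0],0]]}}

```text
time_s: 9.33
tool_pos: [437.9, 272.8, 219.8]
tool_rot: [-0.0, 0.741, 0.671, -0.0]
contact_force: [-0.4, -0.4, -0.5]
width: 82.2
```

Request:
{"op": "play_rows", "data": {"increments": [[[0,0,5],[0,0,0],0],[[0,0,12],[0,0,0],0],[[0,0,20],[0,0,0],0],[[0,0,20],[0,0,0],0],[[0,0,20],[0,0,0],0],[[0,0,20],[0,0,0],0],[[0,0,20],[0,0,0],0],[[0,0,0],[0,0,0],0]]}}

```text
time_s: 10.0
tool_pos: [439.1, 273.4, 343.0]
tool_rot: [0.001, 0.741, 0.671, 0.005]
contact_force: [-0.2, 0.6, 0.8]
width: 93.8
```

Run:
```python
from h import *
import pickle
s=r.get_state(); im=r.get_image("wrist"); cv2.imwrite("pics/w2.png",im); pickle.dump(s,open("s2.pkl","wb")); print(s["tool_pos"])
```

```text
[439.1 273.4 343. ]
```

View pics/w2.png

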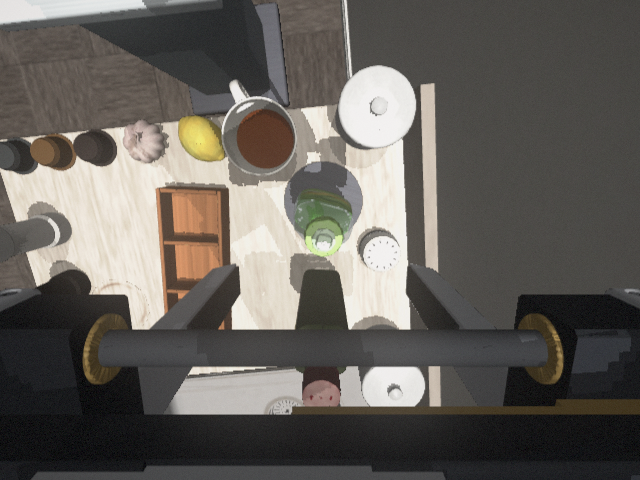

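Soap stands on the stand (nozzle at (323,242)), and the oil cap shows at (321,394).

Run:
```python
from h import *
import pickle
s=pickle.load(open("s2.pkl","rb"))
for n,uv,z in [("soap",(323,242),252),("oil",(321,394),267),("standL",(285,200),12),("standR",(362,200),12),("NR",(158,189),45),("NL",(229,187),45)]: print(n,plane("wrist",uv,z,s)[:2])
```

```text
soap [440.6 273.2]
oil [573.5 258. ]
standL [429.4 217.8]
standR [441.1 334.2]
NR [392.4  46. ]
NL [399.7 145.7]
```

Request:
{"op": "play_rows", "data": {"increments": [[[8,-1,0],[0,0,0],0],[[18,-2,0],[0,0,0],0],[[28,-3,0],[0,0,0],0],[[30,-3,0],[0,0,0],0],[[28,-3,0],[0,0,0],0],[[18,-2,0],[0,0,0],0],[[8,-1,0],[0,0,0],0],[[0,0,0],[0,0,0],0]]}}

```text
time_s: 10.72
tool_pos: [577.1, 257.0, 333.4]
tool_rot: [-0.001, 0.742, 0.671, -0.002]
contact_force: [-0.1, 0.3, -0.1]
width: 93.9
```

Request:
{"op": "play_rows", "data": {"increments": [[[0,0,-5],[0,0,0],0],[[0,0,-15],[0,0,0],0],[[0,0,-20],[0,0,0],0],[[0,0,-20],[0,0,0],0],[[0,0,-20],[0,0,0],0],[[0,0,-15],[0,0,0],0],[[0,0,-10],[0,0,0],0],[[0,0,0],[0,0,0],0]]}}

```text
time_s: 11.38
tool_pos: [573.6, 257.8, 229.2]
tool_rot: [-0.001, 0.741, 0.672, -0.002]
contact_force: [0.3, -0.6, -0.3]
width: 93.7
```

Run:
```python
from h import *
print(r.get_state()["tool_pos"])
a=r.get_image("scene");b=r.get_image("side")
c=np.hstack([cv2.resize(a[20:260,200:400],None,fx=2,fy=2),cv2.resize(b[20:260,200:400],None,fx=2,fy=2)]);cv2.imwrite("pics/g4.png",c)
```

```text
[573.6 257.8 229.2]
```

View pics/g4.png

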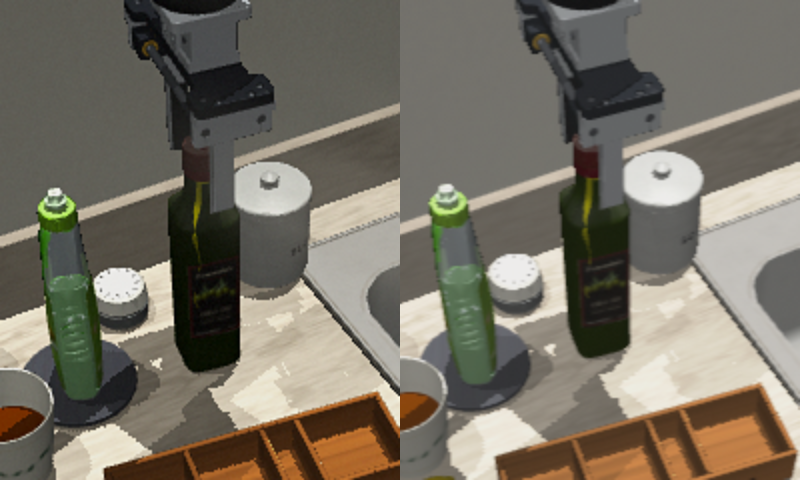

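The fingers straddle the cap (about (198,160) left panel), and the bottle has not moved. The soap stands well on the stand. I close and lift.

Request:
{"op": "play_rows", "data": {"increments": [[[0,0,0],[0,0,0],255],[[0,0,0],[0,0,0],255],[[0,0,0],[0,0,0],255],[[0,0,0],[0,0,0],255],[[0,0,0],[0,0,0],255],[[0,0,0],[0,0,0],255],[[0,0,0],[0,0,0],255],[[0,0,0],[0,0,0],255]], "newtons": 50}}

```text
time_s: 12.15
tool_pos: [575.9, 257.8, 231.8]
tool_rot: [-0.0, 0.741, 0.671, -0.0]
contact_force: [0.1, 0.1, 0.0]
width: 44.0
```

Request:
{"op": "play_rows", "data": {"increments": [[[0,0,0],[0,0,0],255],[[0,0,0],[0,0,0],255],[[0,0,0],[0,0,0],255],[[0,0,0],[0,0,0],255],[[0,0,0],[0,0,0],255],[[0,0,0],[0,0,0],255]]}}

```text
time_s: 12.65
tool_pos: [575.8, 258.0, 231.7]
tool_rot: [-0.0, 0.741, 0.671, 0.0]
contact_force: [0.0, 1.1, -0.9]
width: 39.2
```

Request:
{"op": "play_rows", "data": {"increments": [[[0,0,0],[0,0,0],255],[[0,0,0],[0,0,0],255]]}}

```text
time_s: 12.82
tool_pos: [575.8, 257.9, 231.8]
tool_rot: [-0.0, 0.741, 0.671, -0.0]
contact_force: [0.6, 0.7, -1.8]
width: 39.3
```

Request:
{"op": "play_rows", "data": {"increments": [[[0,0,0],[0,0,0],100],[[0,0,0],[0,0,0],100],[[0,0,0],[0,0,0],100],[[0,0,4],[0,0,0],100],[[0,0,4],[0,0,0],100],[[0,0,0],[0,0,0],100],[[0,0,0],[0,0,0],255],[[0,0,0],[0,0,0],255]]}}

```text
time_s: 13.48
tool_pos: [576.0, 257.8, 240.2]
tool_rot: [0.0, 0.741, 0.671, 0.0]
contact_force: [0.3, 0.4, 0.2]
width: 46.9
```

Request:
{"op": "play_rows", "data": {"increments": [[[0,0,0],[0,0,0],255],[[0,0,0],[0,0,0],255],[[0,0,0],[0,0,0],255],[[0,0,0],[0,0,0],255],[[0,0,0],[0,0,0],255],[[0,0,0],[0,0,0],255],[[0,0,0],[0,0,0],255]]}}

```text
time_s: 14.07
tool_pos: [575.8, 257.9, 239.7]
tool_rot: [-0.0, 0.741, 0.671, -0.0]
contact_force: [0.3, 0.7, -1.6]
width: 36.3
```

Request:
{"op": "play_rows", "data": {"increments": [[[0,0,0],[0,0,0],120],[[0,0,0],[0,0,0],120],[[0,0,0],[0,0,0],120],[[0,0,3],[0,0,0],120],[[0,0,2],[0,0,0],120],[[0,0,0],[0,0,0],120],[[0,0,0],[0,0,0],255],[[0,0,0],[0,0,0],255]]}}

```text
time_s: 14.73
tool_pos: [575.9, 257.8, 245.1]
tool_rot: [0.0, 0.741, 0.671, 0.0]
contact_force: [-0.5, 0.5, -0.7]
width: 39.9
```

Request:
{"op": "play_rows", "data": {"increments": [[[0,0,0],[0,0,0],255],[[0,0,0],[0,0,0],255],[[0,0,0],[0,0,0],255],[[0,0,0],[0,0,0],255],[[0,0,0],[0,0,0],255],[[0,0,0],[0,0,0],255],[[0,0,0],[0,0,0],255]]}}

```text
time_s: 15.32
tool_pos: [575.8, 257.9, 244.8]
tool_rot: [-0.0, 0.741, 0.671, 0.0]
contact_force: [-0.4, 0.6, -0.8]
width: 33.9
```

Request:
{"op": "play_rows", "data": {"increments": [[[0,0,2],[0,0,0],255],[[0,0,4],[0,0,0],255],[[0,0,6],[0,0,0],255],[[0,0,8],[0,0,0],255],[[0,0,10],[0,0,0],255],[[0,0,12],[0,0,0],255],[[0,0,12],[0,0,0],255],[[0,0,8],[0,0,0],255]]}}

```text
time_s: 15.98
tool_pos: [576.2, 257.9, 309.5]
tool_rot: [0.001, 0.741, 0.671, 0.001]
contact_force: [-0.2, -0.5, -5.0]
width: 34.1
```

Request:
{"op": "play_rows", "data": {"increments": [[[0,0,4],[0,0,0],255],[[0,0,0],[0,0,0],255],[[0,0,0],[0,0,0],255]]}}

```text
time_s: 16.23
tool_pos: [575.9, 257.8, 310.9]
tool_rot: [0.0, 0.741, 0.671, 0.0]
contact_force: [0.1, -0.1, -5.8]
width: 34.1
```

Run:
```python
from h import *
print(r.get_state()["tool_pos"])
a=r.get_image("scene");b=r.get_image("side")
c=np.hstack([cv2.resize(a[20:260,200:400],None,fx=2,fy=2),cv2.resize(b[20:260,200:400],None,fx=2,fy=2)]);cv2.imwrite("pics/g5.png",c)
```

```text
[575.9 257.8 310.9]
```

View pics/g5.png

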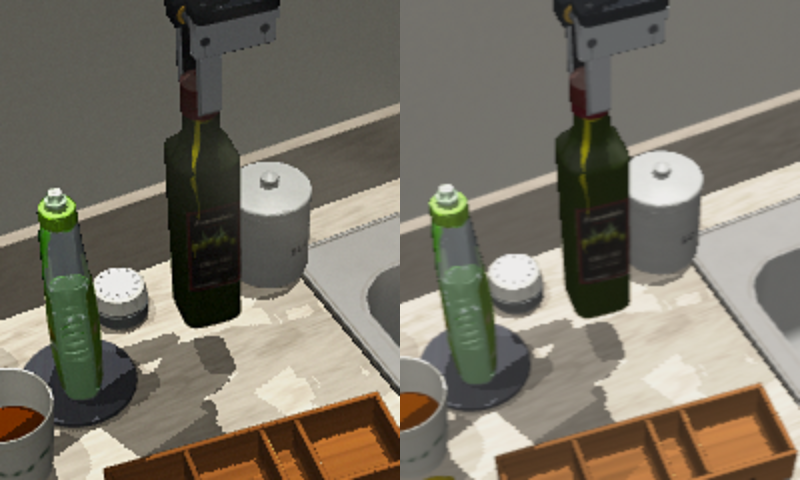

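Oil bottle hangs upright with its base about 66 mm up. I carry it over the large bay.

Request:
{"op": "play_rows", "data": {"increments": [[[0.8,-3.1,0],[0,0,0],255],[[1.6,-6.3,0],[0,0,0],255],[[2.7,-10.5,0],[0,0,0],255],[[3.8,-14.6,0],[0,0,0],255],[[4.4,-16.8,0],[0,0,0],255],[[4.4,-16.8,0],[0,0,0],255],[[4.4,-16.8,0],[0,0,0],255],[[4.4,-16.8,0],[0,0,0],255]]}}

```text
time_s: 17.0
tool_pos: [602.8, 153.5, 311.0]
tool_rot: [0.0, 0.742, 0.671, -0.0]
contact_force: [0.9, -0.5, -5.0]
width: 34.1
```

Request:
{"op": "play_rows", "data": {"increments": [[[4.4,-16.8,0],[0,0,0],255],[[4.4,-16.8,0],[0,0,0],255],[[4.4,-16.8,0],[0,0,0],255],[[4.4,-16.8,0],[0,0,0],255],[[3.8,-14.6,0],[0,0,0],255],[[2.7,-10.5,0],[0,0,0],255],[[1.6,-6.3,0],[0,0,0],255],[[0.8,-3.1,0],[0,0,0],255]]}}

```text
time_s: 17.67
tool_pos: [629.1, 53.0, 310.8]
tool_rot: [-0.0, 0.742, 0.671, -0.0]
contact_force: [0.0, 0.1, -5.9]
width: 33.8
```

Request:
{"op": "play_rows", "data": {"increments": [[[0,0,0],[0,0,0],255],[[0,0,0],[0,0,0],255],[[0,0,0],[0,0,0],255]]}}

```text
time_s: 17.92
tool_pos: [628.7, 55.3, 311.0]
tool_rot: [-0.0, 0.741, 0.672, 0.0]
contact_force: [-0.3, 1.2, -5.3]
width: 34.3
```

Run:
```python
from h import *
print(r.get_state()["tool_pos"])
a=r.get_image("scene");b=r.get_image("side")
cv2.imwrite("pics/sc6.png",a)
c=np.hstack([cv2.resize(a[160:310,245:420],None,fx=2.2,fy=2.2),cv2.resize(b[160:310,245:420],None,fx=2.2,fy=2.2)]);cv2.imwrite("pics/g6.png",c)
```

```text
[628.7  55.3 311. ]
```

View pics/g6.png

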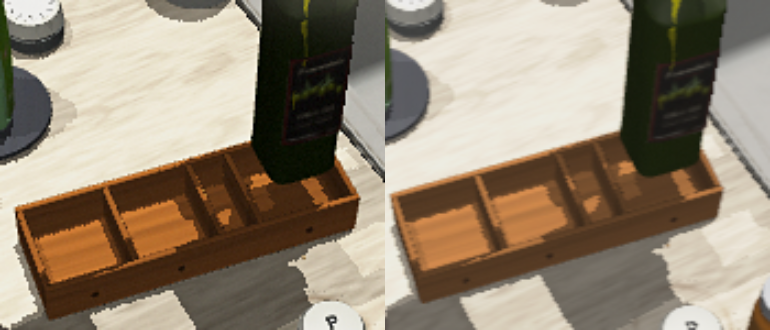

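Run:
```python
from h import *
A={"NL":(16,209),"NR":(44,288),"FR":(359,195)};B={"NL":(8,193),"NR":(31,272),"FR":(336,187)}
for n,D in (("scene",A),("side",B)):
    p={k:plane(n,(245+v[0]/2.2,160+v[1]/2.2),45)[:2] for k,v in D.items()}
    u=p["FR"]-p["NR"]; w=p["NL"]-p["NR"]; print(n,p,np.linalg.norm(u),np.linalg.norm(w),np.degrees(np.arctan2(u[1],u[0])),"centre",(p["FR"]+p["NL"])/2)
```

```text
scene {'NL': array([403.2, 129.7]), 'NR': array([390. ,  45.5]), 'FR': array([666.3,   5.5])} 279.24001253376707 85.2914414206522 -8.237864373974965 centre [534.8  67.6]
side {'NL': array([407.4, 130.4]), 'NR': array([393.2,  47.5]), 'FR': array([666.9,   5. ])} 277.00488468630095 84.15138529982464 -8.819352187529294 centre [537.1  67.7]
```

Caddy centre checks out at (536,67.7) with yaw about -8.2°. That puts the large bay at (629,54.3), where the bottle already is, so I lower.

Request:
{"op": "play_rows", "data": {"increments": [[[0,-0.7,-4],[0,0,0],255],[[0,0,-8],[0,0,0],255],[[0,0,-10],[0,0,0],255],[[0,0,-10],[0,0,0],255],[[0,0,-10],[0,0,0],255],[[0,0,-8],[0,0,0],255],[[0,0,-5],[0,0,0],255],[[0,0,-2],[0,0,0],255]]}}

```text
time_s: 18.68
tool_pos: [628.3, 53.7, 252.0]
tool_rot: [-0.001, 0.741, 0.671, -0.001]
contact_force: [-0.9, 0.5, -5.1]
width: 33.9
```

Request:
{"op": "play_rows", "data": {"increments": [[[0,0,-1],[0,0,0],255],[[0,0,-1],[0,0,0],255],[[0,0,0],[0,0,0],255]]}}

```text
time_s: 18.93
tool_pos: [629.1, 53.7, 252.4]
tool_rot: [0.0, 0.741, 0.671, 0.0]
contact_force: [-0.1, -0.1, -5.4]
width: 34.0
```

Request:
{"op": "play_rows", "data": {"increments": [[[0,0,-0.7],[0,0,0],255],[[0,0,-0.7],[0,0,0],255],[[0,0,-0.6],[0,0,0],255],[[0,0,0],[0,0,0],255]]}}

```text
time_s: 19.27
tool_pos: [629.2, 53.7, 250.8]
tool_rot: [0.001, 0.741, 0.671, 0.001]
contact_force: [1.0, -1.1, -3.1]
width: 34.0
```

Request:
{"op": "play_rows", "data": {"increments": [[[0,0,-0.5],[0,0,0],255],[[0,0,-0.5],[0,0,0],255],[[0,0,0],[0,0,0],255]]}}

```text
time_s: 19.52
tool_pos: [629.3, 53.6, 250.8]
tool_rot: [0.001, 0.741, 0.671, 0.001]
contact_force: [-0.8, 0.2, 2.3]
width: 34.1
```

Request:
{"op": "play_rows", "data": {"increments": [[[0,0,0],[0,0,0],150],[[0,0,0],[0,0,0],100],[[0,0,0],[0,0,0],0],[[0,0,0],[0,0,0],0],[[0,0,0],[0,0,0],0],[[0,0,0],[0,0,0],0],[[0,0,0],[0,0,0],0],[[0,0,0],[0,0,0],0]]}}

```text
time_s: 20.18
tool_pos: [628.9, 53.8, 248.8]
tool_rot: [-0.0, 0.741, 0.671, -0.0]
contact_force: [-0.1, 1.1, -0.0]
width: 82.2
```

Request:
{"op": "play_rows", "data": {"increments": [[[0,0,3],[0,0,0],0],[[0,0,7],[0,0,0],0],[[0,0,10],[0,0,0],0],[[0,0,15],[0,0,0],0],[[0,0,15],[0,0,0],0],[[0,0,15],[0,0,0],0],[[0,0,10],[0,0,0],0],[[0,0,5],[0,0,0],0]]}}

```text
time_s: 20.85
tool_pos: [629.4, 53.7, 332.5]
tool_rot: [0.002, 0.741, 0.671, 0.002]
contact_force: [0.3, -0.1, -0.0]
width: 94.2
```

Request:
{"op": "play_rows", "data": {"increments": [[[-2.9,-3.1,0],[0,0,0],0],[[-5.8,-6.2,0],[0,0,0],0],[[-9.7,-10.3,0],[0,0,0],0],[[-13.6,-14.4,0],[0,0,0],0],[[-15.6,-16.5,0],[0,0,0],0],[[-15.6,-16.5,0],[0,0,0],0],[[-15.6,-16.5,0],[0,0,0],0],[[-15.6,-16.5,0],[0,0,0],0]]}}

```text
time_s: 21.52
tool_pos: [532.7, -47.3, 327.7]
tool_rot: [-0.001, 0.741, 0.671, -0.001]
contact_force: [-1.0, 0.7, 0.1]
width: 93.8
```

Request:
{"op": "play_rows", "data": {"increments": [[[-15.6,-16.5,-10],[0,0,0],0],[[-15.6,-16.5,-20],[0,0,0],0],[[-15.6,-16.5,-20],[0,0,0],0],[[-15.6,-16.5,-20],[0,0,0],0],[[-13.6,-14.4,-20],[0,0,0],0],[[-9.7,-10.3,-5],[0,0,0],0],[[-5.8,-6.2,0],[0,0,0],0],[[-2.9,-3.1,0],[0,0,0],0]]}}

```text
time_s: 22.18
tool_pos: [438.6, -146.9, 233.2]
tool_rot: [-0.001, 0.742, 0.671, -0.0]
contact_force: [0.3, 0.5, 1.5]
width: 94.1
```

Request:
{"op": "play_rows", "data": {"increments": [[[0,0,0],[0,0,0],0],[[0,0,0],[0,0,0],0]]}}

```text
time_s: 22.35
tool_pos: [440.6, -146.3, 234.9]
tool_rot: [0.001, 0.741, 0.671, 0.001]
contact_force: [0.1, 0.6, -0.2]
width: 94.3
```

Run:
```python
from h import *
import pickle
s=r.get_state(); im=r.get_image("wrist"); pickle.dump(s,open("s3.pkl","wb")); print(s["tool_pos"])
cv2.imwrite("pics/w3w.png",im)
a=r.get_image("scene"); cv2.imwrite("pics/sc7.png",a)
c=np.hstack([cv2.resize(im,(400,300)),cv2.resize(a,(400,300))]);cv2.imwrite("pics/w3.png",np.vstack([c,np.hstack([cv2.resize(a[60:210,200:400],(400,300)),cv2.resize(a[120:270,300:500],(400,300))])]))
```

```text
[ 440.6 -146.3  234.9]
```

View pics/w3.png

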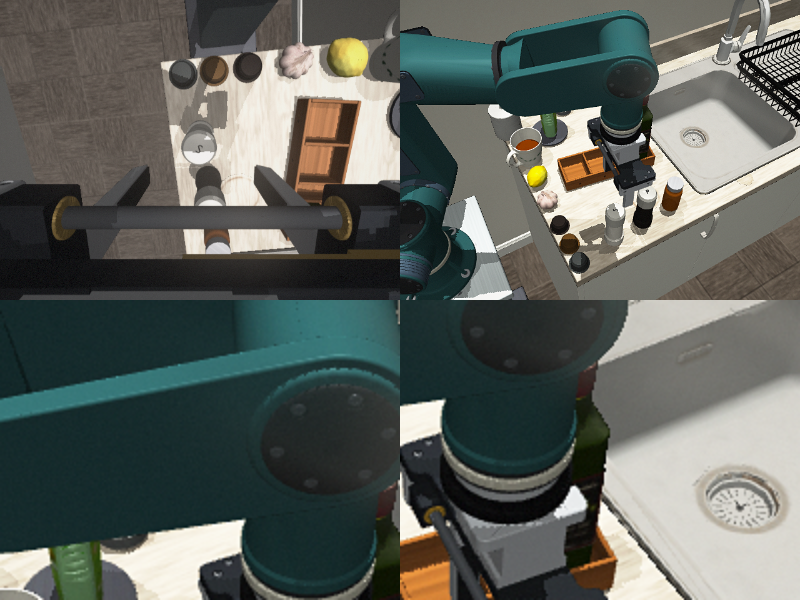

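The wrist view (top left) shows the S head at about (318,235) in full pixels, between the fingers. The oil bottle stands in the large bay.

Run:
```python
from h import *
import pickle
s=pickle.load(open("s3.pkl","rb")); print(plane("wrist",(318,235),144,s))
```

```text
[ 435.1 -150.4  144. ]
```

Request:
{"op": "play_rows", "data": {"increments": [[[0,0,-5],[0,0,0],0],[[0,0,-15],[0,0,0],0],[[0,0,-22],[0,0,0],0],[[0,0,-22],[0,0,0],0],[[0,0,-15],[0,0,0],0],[[0,0,-5],[0,0,0],0],[[0,0,0],[0,0,0],0]]}}

```text
time_s: 23.03
tool_pos: [439.4, -145.5, 148.1]
tool_rot: [-0.002, 0.741, 0.672, -0.001]
contact_force: [-0.4, -0.3, -0.3]
width: 94.0
```

Run:
```python
from h import *
import pickle
s=pickle.load(open("s3.pkl","rb")); im=cv2.imread("pics/w3w.png"); g=cv2.cvtColor(im,cv2.COLOR_BGR2GRAY)
c=cv2.HoughCircles(cv2.medianBlur(g,5)[180:320,260:380],cv2.HOUGH_GRADIENT,1,20,param1=100,param2=15,minRadius=18,maxRadius=40)
print(c); 
for x,y,rad in c[0][:4]: print(rad,plane("wrist",(x+260,y+180),144,s)[:2])
cv2.imwrite("pics/w3c.png",cv2.resize(im[180:320,240:400],None,fx=4,fy=4,interpolation=cv2.INTER_NEAREST))
```

```text
[[[ 56.5  55.5  27.1]
  [ 59.5  35.5  18.6]
  [ 74.5 109.5  24.6]
  [ 73.5 139.5  22.4]]]
27.1 [ 435.4 -151.7]
18.6 [ 419.1 -147.6]
24.6 [ 484.  -141.3]
22.4 [ 511.8 -144.8]
```

View pics/w3c.png

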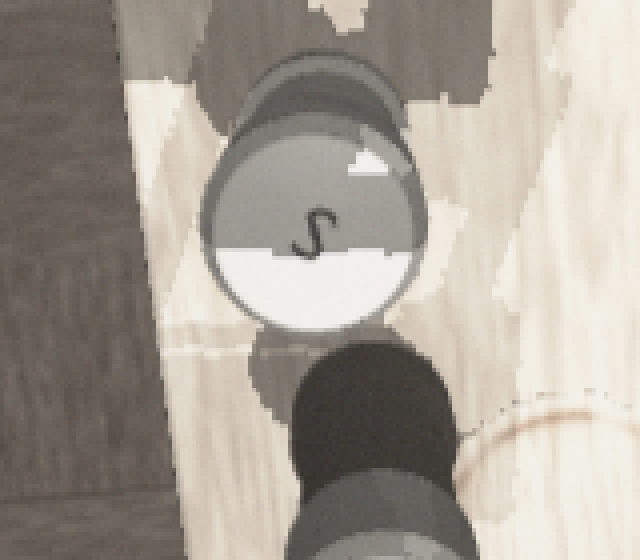

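The S disc is centred near (318.5,238), which gives about (437.5,-150). Averaging with the earlier fix, I shift by (-1,-2).

Request:
{"op": "play_rows", "data": {"increments": [[[-1,-2,-5],[0,0,0],0],[[0,0,-15],[0,0,0],0],[[0,0,-15],[0,0,0],0],[[0,0,-8],[0,0,0],0],[[0,0,0],[0,0,0],255],[[0,0,0],[0,0,0],255],[[0,0,0],[0,0,0],255],[[0,0,0],[0,0,0],255]], "newtons": 35}}

```text
time_s: 23.7
tool_pos: [439.9, -148.7, 108.2]
tool_rot: [0.001, 0.741, 0.671, 0.0]
contact_force: [1.1, 0.4, 0.1]
width: 70.6
```

Request:
{"op": "play_rows", "data": {"increments": [[[0,0,0],[0,0,0],255],[[0,0,0],[0,0,0],255],[[0,0,0],[0,0,0],255],[[0,0,0],[0,0,0],255],[[0,0,0],[0,0,0],255],[[0,0,0],[0,0,0],255]]}}

```text
time_s: 24.2
tool_pos: [439.3, -148.5, 107.3]
tool_rot: [0.0, 0.741, 0.671, 0.0]
contact_force: [0.6, -0.8, 2.0]
width: 47.6
```

Request:
{"op": "play_rows", "data": {"increments": [[[0,0,2],[0,0,0],255],[[0,0,5],[0,0,0],255],[[0,0,10],[0,0,0],255],[[0,0,14],[0,0,0],255],[[0,0,14],[0,0,0],255],[[0,0,10],[0,0,0],255],[[0,0,5],[0,0,0],255],[[0,0,0],[0,0,0],255]]}}

```text
time_s: 24.87
tool_pos: [439.9, -148.6, 168.7]
tool_rot: [0.001, 0.741, 0.671, 0.001]
contact_force: [-0.0, 0.2, -2.3]
width: 47.6
```

Request:
{"op": "play_rows", "data": {"increments": [[[1.1,3.4,0],[0,0,0],255],[[2.3,6.8,0],[0,0,0],255],[[3.8,11.3,0],[0,0,0],255],[[5.3,15.8,0],[0,0,0],255],[[6.1,18.1,0],[0,0,0],255],[[6.1,18.1,0],[0,0,0],255],[[6.1,18.1,0],[0,0,0],255],[[6.1,18.1,0],[0,0,0],255]]}}

```text
time_s: 25.53
tool_pos: [475.6, -36.9, 165.7]
tool_rot: [-0.001, 0.741, 0.671, -0.0]
contact_force: [0.4, -0.6, -2.3]
width: 48.0
```

Request:
{"op": "play_rows", "data": {"increments": [[[6.1,18.1,0],[0,0,0],255],[[6.1,18.1,0],[0,0,0],255],[[6.1,18.1,0],[0,0,0],255],[[6.1,18.1,0],[0,0,0],255],[[5.3,15.8,0],[0,0,0],255],[[3.8,11.3,0],[0,0,0],255],[[2.3,6.8,0],[0,0,0],255],[[1.1,3.4,0],[0,0,0],255]]}}

```text
time_s: 26.2
tool_pos: [512.7, 72.2, 166.2]
tool_rot: [-0.0, 0.741, 0.672, -0.001]
contact_force: [-0.4, -0.1, -1.5]
width: 48.3
```

Request:
{"op": "play_rows", "data": {"increments": [[[0,0,0],[0,0,0],255],[[0,0,0],[0,0,0],255],[[0,0,0],[0,0,0],255]]}}

```text
time_s: 26.45
tool_pos: [512.7, 70.4, 166.9]
tool_rot: [0.0, 0.741, 0.671, -0.0]
contact_force: [0.3, -1.3, -2.1]
width: 47.8
```

Run:
```python
from h import *
print(r.get_state()["tool_pos"])
a=r.get_image("scene");b=r.get_image("side")
c=np.hstack([cv2.resize(a[130:310,245:420],None,fx=2.2,fy=2.2),cv2.resize(b[130:310,245:420],None,fx=2.2,fy=2.2)]);cv2.imwrite("pics/g8.png",c)
```

```text
[512.7  70.4 166.9]
```

View pics/g8.png

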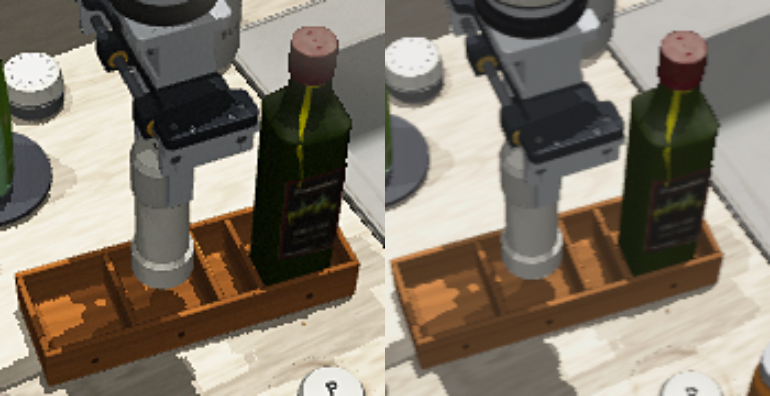

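Salt mill hangs over the middle bay and the oil bottle stands in the large bay. I lower.

Request:
{"op": "play_rows", "data": {"increments": [[[0,0,-4],[0,0,0],255],[[0,0,-8],[0,0,0],255],[[0,0,-10],[0,0,0],255],[[0,0,-10],[0,0,0],255],[[0,0,-8],[0,0,0],255],[[0,0,-6],[0,0,0],255],[[0,0,-4],[0,0,0],255],[[0,0,-1],[0,0,0],255]]}}

```text
time_s: 27.22
tool_pos: [512.2, 71.1, 114.6]
tool_rot: [-0.001, 0.741, 0.671, -0.001]
contact_force: [0.8, -1.4, -2.1]
width: 48.0
```

Request:
{"op": "play_rows", "data": {"increments": [[[0,0,-1],[0,0,0],255],[[0,0,-1],[0,0,0],255],[[0,0,0],[0,0,0],255],[[0,0,0],[0,0,0],255]]}}

```text
time_s: 27.55
tool_pos: [513.2, 71.2, 114.4]
tool_rot: [0.0, 0.741, 0.671, 0.0]
contact_force: [-0.2, -0.1, -2.4]
width: 48.0
```

Request:
{"op": "play_rows", "data": {"increments": [[[0,0,-0.6],[0,0,0],255],[[0,0,-0.6],[0,0,0],255],[[0,0,-0.6],[0,0,0],255],[[0,0,0],[0,0,0],255]]}}

```text
time_s: 27.88
tool_pos: [513.4, 71.1, 113.3]
tool_rot: [0.001, 0.741, 0.671, 0.001]
contact_force: [-0.9, -0.4, 3.0]
width: 47.8
```

Request:
{"op": "play_rows", "data": {"increments": [[[0,0,0],[0,0,0],120],[[0,0,0],[0,0,0],60],[[0,0,0],[0,0,0],0],[[0,0,0],[0,0,0],0],[[0,0,0],[0,0,0],0],[[0,0,0],[0,0,0],0],[[0,0,0],[0,0,0],0],[[0,0,0],[0,0,0],0]]}}

```text
time_s: 28.55
tool_pos: [512.8, 71.1, 112.0]
tool_rot: [-0.0, 0.741, 0.671, -0.0]
contact_force: [-0.9, -0.3, 0.4]
width: 91.9
```

Request:
{"op": "play_rows", "data": {"increments": [[[0,0,3],[0,0,0],0],[[0,0,7],[0,0,0],0],[[0,0,15],[0,0,0],0],[[0,0,20],[0,0,0],0],[[0,0,20],[0,0,0],0],[[0,0,20],[0,0,0],0],[[0,0,15],[0,0,0],0],[[0,0,10],[0,0,0],0]]}}

```text
time_s: 29.22
tool_pos: [513.7, 71.2, 225.2]
tool_rot: [0.001, 0.741, 0.671, 0.002]
contact_force: [0.4, -0.3, 0.4]
width: 94.0
```

Request:
{"op": "play_rows", "data": {"increments": [[[0.3,-3.3,5],[0,0,0],0],[[0.6,-6.6,0],[0,0,0],0],[[1,-10.9,0],[0,0,0],0],[[1.4,-15.3,0],[0,0,0],0],[[1.6,-17.5,0],[0,0,0],0],[[1.6,-17.5,0],[0,0,0],0],[[1.6,-17.5,0],[0,0,0],0],[[1.6,-17.5,0],[0,0,0],0]]}}

```text
time_s: 29.88
tool_pos: [521.8, -36.7, 225.3]
tool_rot: [-0.001, 0.741, 0.671, -0.001]
contact_force: [-0.4, -0.5, -0.5]
width: 93.9
```

Request:
{"op": "play_rows", "data": {"increments": [[[1.6,-17.5,0],[0,0,0],0],[[1.6,-17.5,0],[0,0,0],0],[[1.6,-17.5,0],[0,0,0],0],[[1.6,-17.5,0],[0,0,0],0],[[1.4,-15.3,0],[0,0,0],0],[[1,-10.9,0],[0,0,0],0],[[0.6,-6.6,0],[0,0,0],0],[[0.3,-3.3,0],[0,0,0],0]]}}

```text
time_s: 30.55
tool_pos: [531.8, -142.2, 226.0]
tool_rot: [-0.001, 0.742, 0.671, -0.0]
contact_force: [0.9, 0.1, -0.0]
width: 93.9
```

Request:
{"op": "play_rows", "data": {"increments": [[[0,0,0],[0,0,0],0],[[0,0,0],[0,0,0],0],[[0,0,0],[0,0,0],0]]}}

```text
time_s: 30.8
tool_pos: [532.3, -140.4, 227.1]
tool_rot: [-0.0, 0.741, 0.672, 0.0]
contact_force: [-0.0, -0.0, 0.8]
width: 94.0
```

Run:
```python
from h import *
import pickle
s=r.get_state(); im=r.get_image("wrist"); pickle.dump(s,open("s4.pkl","wb")); print(s["tool_pos"])
cv2.imwrite("pics/w4.png",im)
cv2.imwrite("pics/w4c.png",cv2.resize(im[120:320,240:500],None,fx=3,fy=3))
```

```text
[ 532.3 -140.4  227.1]
```

View pics/w4c.png

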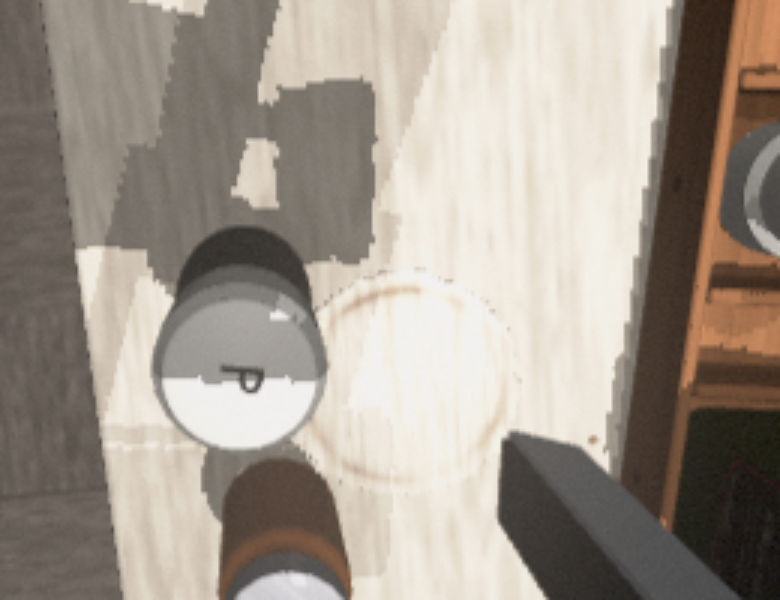

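The P disc is centred near (241,371) in the crop, full pixel (320.3,243.7). The salt mill stands in its bay.

Run:
```python
from h import *
import pickle
s=pickle.load(open("s4.pkl","rb")); print(plane("wrist",(320.3,243.7),144,s))
```

```text
[ 532.2 -143.2  144. ]
```

Request:
{"op": "play_rows", "data": {"increments": [[[0,0,-5],[0,0,0],0],[[0,0,-15],[0,0,0],0],[[0,0,-20],[0,0,0],0],[[0,0,-20],[0,0,0],0],[[0,0,-10],[0,0,0],0],[[0,0,-5],[0,0,0],0],[[0,0,0],[0,0,0],0]]}}

```text
time_s: 31.43
tool_pos: [531.6, -140.5, 150.8]
tool_rot: [-0.001, 0.741, 0.671, -0.001]
contact_force: [-0.0, -0.3, -0.5]
width: 93.7
```

Request:
{"op": "play_rows", "data": {"increments": [[[0,-1.5,-5],[0,0,0],0],[[0,0,-15],[0,0,0],0],[[0,0,-15],[0,0,0],0],[[0,0,-8],[0,0,0],0],[[0,0,0],[0,0,0],255],[[0,0,0],[0,0,0],255],[[0,0,0],[0,0,0],255],[[0,0,0],[0,0,0],255]]}}

```text
time_s: 32.1
tool_pos: [533.1, -142.9, 110.5]
tool_rot: [0.001, 0.741, 0.671, 0.001]
contact_force: [0.1, 0.1, 0.4]
width: 70.7
```

Request:
{"op": "play_rows", "data": {"increments": [[[0,0,0],[0,0,0],255],[[0,0,0],[0,0,0],255],[[0,0,0],[0,0,0],255],[[0,0,0],[0,0,0],255],[[0,0,0],[0,0,0],255],[[0,0,0],[0,0,0],255]]}}

```text
time_s: 32.6
tool_pos: [532.4, -142.6, 109.4]
tool_rot: [0.0, 0.741, 0.671, 0.0]
contact_force: [0.3, -0.5, 1.9]
width: 46.7
```

Request:
{"op": "play_rows", "data": {"increments": [[[0,0,2],[0,0,0],255],[[0,0,5],[0,0,0],255],[[0,0,10],[0,0,0],255],[[0,0,14],[0,0,0],255],[[0,0,14],[0,0,0],255],[[0,0,10],[0,0,0],255],[[0,0,5],[0,0,0],255],[[0,0,0],[0,0,0],255]]}}

```text
time_s: 33.27
tool_pos: [533.1, -142.9, 171.1]
tool_rot: [0.001, 0.741, 0.671, 0.001]
contact_force: [0.4, -0.3, -1.2]
width: 46.6
```

Request:
{"op": "play_rows", "data": {"increments": [[[-1.5,3.5,0],[0,0,0],255],[[-2.9,6.9,0],[0,0,0],255],[[-4.9,11.6,0],[0,0,0],255],[[-6.8,16.2,0],[0,0,0],255],[[-7.8,18.5,0],[0,0,0],255],[[-7.8,18.5,0],[0,0,0],255],[[-7.8,18.5,0],[0,0,0],255],[[-7.8,18.5,0],[0,0,0],255]]}}

```text
time_s: 33.93
tool_pos: [483.4, -28.4, 168.3]
tool_rot: [-0.001, 0.741, 0.672, -0.0]
contact_force: [0.4, -0.2, -1.6]
width: 47.3
```

Request:
{"op": "play_rows", "data": {"increments": [[[-7.8,18.5,0],[0,0,0],255],[[-7.8,18.5,0],[0,0,0],255],[[-7.8,18.5,0],[0,0,0],255],[[-7.8,18.5,0],[0,0,0],255],[[-6.8,16.2,0],[0,0,0],255],[[-4.9,11.6,0],[0,0,0],255],[[-2.9,6.9,0],[0,0,0],255],[[-1.5,3.5,0],[0,0,0],255]]}}

```text
time_s: 34.6
tool_pos: [436.4, 83.2, 168.6]
tool_rot: [-0.0, 0.74, 0.672, -0.0]
contact_force: [-0.7, -0.1, -1.7]
width: 46.8
```

Request:
{"op": "play_rows", "data": {"increments": [[[0,0,0],[0,0,0],255],[[0,0,0],[0,0,0],255],[[0,0,0],[0,0,0],255]]}}

```text
time_s: 34.85
tool_pos: [437.8, 81.4, 168.9]
tool_rot: [0.0, 0.741, 0.671, -0.0]
contact_force: [0.1, 1.1, -1.5]
width: 46.9
```

Run:
```python
from h import *
print(r.get_state()["tool_pos"])
a=r.get_image("scene");b=r.get_image("side")
c=np.hstack([cv2.resize(a[130:310,245:420],None,fx=2.2,fy=2.2),cv2.resize(b[130:310,245:420],None,fx=2.2,fy=2.2)]);cv2.imwrite("pics/g9.png",c)
```

```text
[437.8  81.4 168.9]
```

View pics/g9.png

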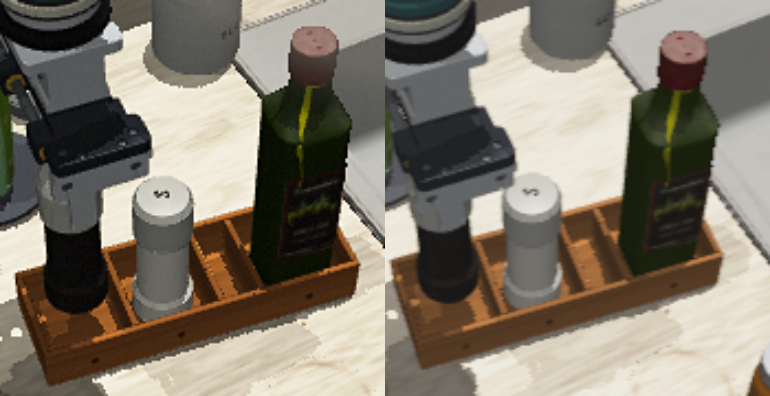

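Pepper mill hangs over the end bay, and salt and oil stand in theirs. I lower.

Request:
{"op": "play_rows", "data": {"increments": [[[0,0,-4],[0,0,0],255],[[0,0,-8],[0,0,0],255],[[0,0,-10],[0,0,0],255],[[0,0,-10],[0,0,0],255],[[0,0,-8],[0,0,0],255],[[0,0,-6],[0,0,0],255],[[0,0,-4],[0,0,0],255],[[0,0,-1],[0,0,0],255]]}}

```text
time_s: 35.62
tool_pos: [437.0, 81.8, 116.9]
tool_rot: [-0.001, 0.741, 0.671, -0.001]
contact_force: [-0.2, 0.2, -3.0]
width: 46.6
```

Request:
{"op": "play_rows", "data": {"increments": [[[0,0,-1],[0,0,0],255],[[0,0,-1],[0,0,0],255],[[0,0,-0.6],[0,0,0],255],[[0,0,0],[0,0,0],255]]}}

```text
time_s: 35.95
tool_pos: [437.9, 81.9, 115.8]
tool_rot: [0.0, 0.741, 0.671, 0.0]
contact_force: [0.1, -0.1, -1.6]
width: 47.0
```

Request:
{"op": "play_rows", "data": {"increments": [[[0,0,-0.6],[0,0,0],255],[[0,0,-0.6],[0,0,0],255],[[0,0,0],[0,0,0],255]]}}

```text
time_s: 36.2
tool_pos: [438.3, 81.8, 115.4]
tool_rot: [0.001, 0.741, 0.671, 0.001]
contact_force: [0.3, 0.0, 2.1]
width: 46.7
```

Contact. I release, rise and back off to view.

Request:
{"op": "play_rows", "data": {"increments": [[[0,0,0],[0,0,0],120],[[0,0,0],[0,0,0],60],[[0,0,0],[0,0,0],0],[[0,0,0],[0,0,0],0],[[0,0,0],[0,0,0],0],[[0,0,0],[0,0,0],0],[[0,0,0],[0,0,0],0],[[0,0,0],[0,0,0],0]]}}

```text
time_s: 36.87
tool_pos: [437.6, 81.8, 114.2]
tool_rot: [-0.0, 0.741, 0.671, -0.0]
contact_force: [-0.2, 0.5, 0.1]
width: 91.8
```

Request:
{"op": "play_rows", "data": {"increments": [[[0,0,3],[0,0,0],0],[[0,0,7],[0,0,0],0],[[0,0,15],[0,0,0],0],[[0,0,25],[0,0,0],0],[[0,0,35],[0,0,0],0],[[0,0,35],[0,0,0],0],[[0,0,35],[0,0,0],0],[[0,0,35],[0,0,0],0]]}}

```text
time_s: 37.53
tool_pos: [437.4, 81.8, 306.8]
tool_rot: [0.0, 0.741, 0.671, 0.0]
contact_force: [0.9, 0.2, 0.3]
width: 93.8
```

Request:
{"op": "play_rows", "data": {"increments": [[[0,-5,25],[0,0,0],0],[[0,-15,10],[0,0,0],0],[[0,-25,0],[0,0,0],0],[[0,-30,0],[0,0,0],0],[[0,-30,0],[0,0,0],0],[[0,-30,0],[0,0,0],0],[[0,-30,0],[0,0,0],0],[[0,-30,0],[0,0,0],0]]}}

```text
time_s: 38.2
tool_pos: [437.4, -114.5, 340.3]
tool_rot: [0.001, 0.741, 0.671, 0.0]
contact_force: [0.3, 0.8, 0.3]
width: 93.7
```

Request:
{"op": "play_rows", "data": {"increments": [[[0,-30,0],[0,0,0],0],[[0,-30,0],[0,0,0],0],[[-10,-30,0],[0,0,0],0],[[-20,-30,0],[0,0,0],0],[[-20,-20,0],[0,0,0],0],[[-10,-10,0],[0,0,0],0],[[0,0,0],[0,0,0],0],[[0,0,0],[0,0,0],0]]}}

```text
time_s: 38.87
tool_pos: [377.5, -263.5, 340.0]
tool_rot: [0.0, 0.742, 0.671, 0.0]
contact_force: [-0.3, 0.4, -0.1]
width: 94.4
```

Run:
```python
from h import *
s=r.get_state(); print(s["tool_pos"],s["time_s"],s["contact_force"])
a=r.get_image("scene"); cv2.imwrite("pics/end.png",a); cv2.imwrite("pics/ends.png",r.get_image("side"))
cv2.imwrite("pics/endc.png",cv2.resize(a[70:370,160:480],(800,750))[:600])
```

```text
[ 377.5 -263.5  340. ] 38.8667 [-0.3  0.4 -0.1]
```

View pics/endc.png

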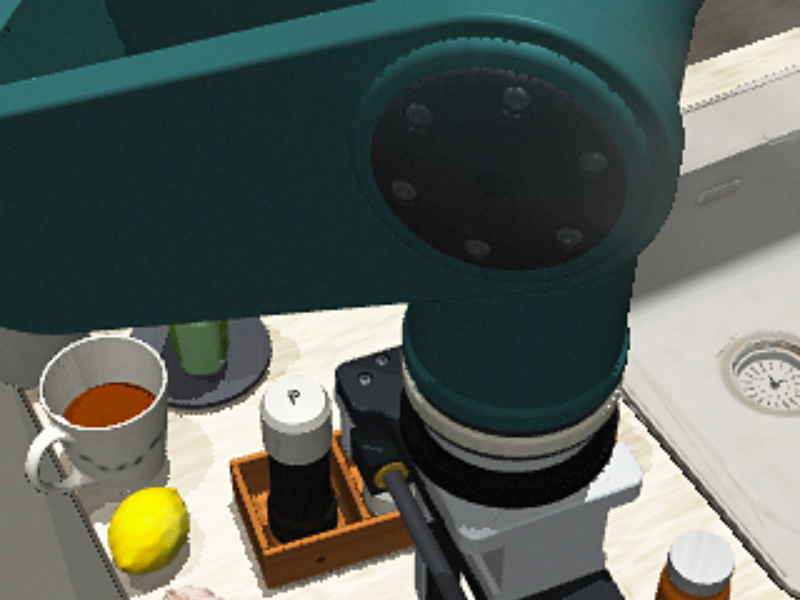

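The arm blocks the view, so I retreat to the start area.

Request:
{"op": "play_rows", "data": {"increments": [[[-20,-30,0],[0,0,0],0],[[-28,-33,0],[0,0,0],0],[[-28,-33,0],[0,0,0],0],[[-28,-33,0],[0,0,0],0],[[-28,-33,0],[0,0,0],0],[[-28,-33,0],[0,0,0],0],[[-28,-33,0],[0,0,0],0],[[-20,-25,0],[0,0,0],0]]}}

```text
time_s: 39.63
tool_pos: [243.7, -479.7, 337.6]
tool_rot: [-0.003, 0.775, 0.631, -0.013]
contact_force: [0.1, 0.1, -0.3]
width: 93.9
```

Request:
{"op": "play_rows", "data": {"increments": [[[-10,-10,0],[0,0,0],0],[[0,0,0],[0,0,0],0],[[0,0,0],[0,0,0],0],[[0,0,0],[0,0,0],0]]}}

```text
time_s: 39.97
tool_pos: [240.7, -485.1, 338.0]
tool_rot: [-0.003, 0.778, 0.628, -0.014]
contact_force: [0.2, 0.7, -0.3]
width: 94.2
```

Run:
```python
from h import *
s=r.get_state(); print(s["tool_pos"],s["time_s"])
a=r.get_image("scene"); cv2.imwrite("pics/end2.png",a)
cv2.imwrite("pics/end2c.png",cv2.resize(a[80:355,170:480],(676,600)))
```

```text
[ 240.7 -485.1  338. ] 39.9667
```

View pics/end2c.png

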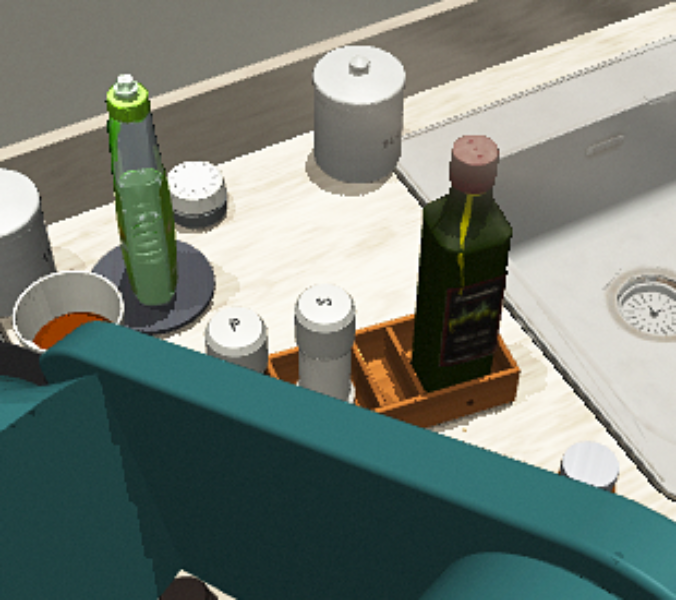

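Everything stands: soap on the stand, P, S and oil in the caddy, the slot empty. Jar and timer are in place. Last, a numeric check of the tops.

Run:
```python
from h import *
k=310/676; c=np.array([536,67.7]); a=np.radians(-8.2); Rt=np.array([[np.cos(a),np.sin(a)],[-np.sin(a),np.cos(a)]])
for n,uv,z in [("P",(236,327),150),("S",(325,304),150),("oil",(475,147),273),("soap",(124,79),253),("jar",(590,467),110),("timer",(196,179),43)]:
    p=plane("scene",(170+uv[0]*k,80+uv[1]*k),z)[:2]; print(n,p,"caddy",Rt@(p-c))
print(r.get_state()["qd"])
```

```text
P [438.2  79. ] caddy [-98.4  -2.8]
S [510.2  67.2] caddy [-25.5  -4.1]
oil [629.7  55.5] caddy [94.5  1.3]
soap [439.1 273.7] caddy [-125.3  190. ]
jar [ 625.  -139.2] caddy [ 117.6 -192.1]
timer [520.4 351.8] caddy [-55.9 278.9]
[-0. -0.  0. -0. -0.  0.]
```

All within tolerance, so I hand in.

```bash
python3 -c "
from bench import r
print(r.close_job())"
```

```text
the job is handed in; nothing more can be done
None
```

The caddy is packed and the job handed in at about 40 s of the 106 s; no verdict was reported. The soap stands on the steel stand, the oil bottle is in the large bay, the salt mill in the middle bay and the pepper mill in the near end bay.

Last measured positions, taken from the tops in one scene picture:

| Item | Measured | Target |
|---|---|---|
| Pepper mill, caddy frame | (-98, -3) mm | (-99, 0) |
| Salt mill, caddy frame | (-25.5, -4) mm | (-23, 0) |
| Oil bottle, caddy frame | (94.5, 1) mm | (94, 0) |
| Soap | within 2 mm of the stand's middle | stand's middle |

- **Undisturbed items:** the jar and timer came out within about 6 mm of where the first pictures put them, which is no more than the spread between views.
- **Upright and empty slot:** everything looked upright and the narrow slot was empty. Tilt was judged by eye only, and the arm hid the lower part of the mills in the final picture.
- **Floor contact:** each item was lowered until the wrist force showed contact before release.
- **Oil bottle grip:** the first two grips were on the taper (39 and 36 mm openings, where the cap is 32 mm). I re-gripped higher, at 34 mm, before lifting.
- **Disagreements:** wrist and scene views of the salt mill differed by about 5 mm, so I gripped at the average. On the final retreat the arm did not follow the last commanded moves and the tool turned slightly, away from all objects.
- **Picture budget:** I viewed 16 pictures, two past the 14 planned.

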